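Lock up the shoe mender's toolbox

TASK

Lock up the grey toolbox for the night, only pushing and pressing: push its blue drawer fully home, then press the red push lock all the way down, and after it the yellow one. Leave the green lock up, and pick up or shift none of the other things on the bench or on the toolbox.

Things in the scene. Friction and masses are not known exactly. Their poses are not given: they have to be found in the camera images.
- toolbox: Grey plastic toolbox, 180 mm deep (its x), 340 mm wide (its y), 120 mm high, fixed to the bench. Origin at the centre of its underside, on the bench; its x axis points from the drawer's front to the back, z up. The three push locks stand in a row along its y on the top, about 20 mm (12 to 28) in front of its middle line, towards the drawer, 100 mm apart (one near the middle, one to each side), in any order of colours. Behind them on the top lie the tin and the dauber.
- drawer (a joint): How far the blue drawer is out, m: 0 = fully home against its stop, 0.09 = fully out. It slides along the toolbox's x axis with about 2.5 N of friction, no spring, and stays where it is left.
- drawer_face (a point): Point on the outer face of the blue drawer front where it may be pushed: in the middle of its width, 95 mm above the bench, 13 mm below the front's top edge; moves with the drawer. The front is an upright plate, 304 mm wide, 12 mm thick, from 36 to 108 mm above the bench, facing the toolbox's -x. With the drawer home its outer face is 12 mm in front of the toolbox body. A pull lip 120 mm long sticks out 13 mm from it, 40 to 48 mm above the bench.
- red_plunger (a joint): The red push lock's plunger, 0 = fully up (open), 0.012 = fully down (locked), m. It is a round red plastic cap of diameter 26 mm, axis vertical, standing in a fixed steel collar (diameter 38 mm, 5 mm high) on the toolbox top. Up, its flat top is 22 mm above the toolbox top, fully down 10 mm. It slides with about 3 N of friction, has no spring and stays where it is left. It cannot be pulled up higher. It locks the drawer.
- yellow_plunger (a joint): The yellow push lock's plunger, 0 = fully up (open), 0.012 = fully down (locked), m. It is a round yellow plastic cap of diameter 26 mm, axis vertical, standing in a fixed steel collar (diameter 38 mm, 5 mm high) on the toolbox top. Up, its flat top is 22 mm above the toolbox top, fully down 10 mm. It slides with about 3 N of friction, has no spring and stays where it is left. It cannot be pulled up higher. It locks the lid.
- green_plunger (a joint): The green push lock's plunger, 0 = fully up (open), 0.012 = fully down (locked), m. It is a round green plastic cap of diameter 26 mm, axis vertical, standing in a fixed steel collar (diameter 38 mm, 5 mm high) on the toolbox top. Up, its flat top is 22 mm above the toolbox top, fully down 10 mm. It slides with about 3 N of friction, has no spring and stays where it is left. It cannot be pulled up higher. It is to stay up.
- red_top (a point): Centre of the flat top of the red plunger; moves with it.
- yellow_top (a point): Centre of the flat top of the yellow plunger; moves with it.
- green_top (a point): Centre of the flat top of the green plunger; moves with it.
- tin: Bystander: flat yellow polish tin with a twist cap, diameter 56 mm, 22 mm high, loose on the toolbox top behind the locks. Origin: centre of its underside.
- dauber: Bystander: black dauber (small brush), 105 mm long along its y, 22 mm wide, 20 mm high, lying loose on the toolbox top behind the locks. Origin: underside, near its middle.
- last: Bystander: chrome shoe last on a round foot of diameter 110 mm, 156 mm high, its foot-shaped top about 185 mm long; stands loose on the bench to the robot's left. Origin: centre of its underside.
- hammer: Bystander: hammer lying loose on the bench to the robot's right, along its own x. Origin: underside.
- shoebrush: Bystander: shoe brush with a wooden back, 150 x 50 x 45 mm, loose on the bench to the right. Origin: centre of its underside.
- jar: Bystander: amber glass jar with a white cap, diameter 60 mm, 80 mm high, loose on the bench to the left. Origin: centre of its underside.
- mug: Bystander: white enamel mug, diameter 76 mm, 80 mm high, loose on the bench to the left. Origin: centre of its underside.

How it is judged:
By the outcome, as a careful person would: the job done as asked, in the order asked, and still so for the second after the job is handed in, with the robot touching nothing.
It also fails if it takes over 53 s, if anything falls off the work surface, if the arm or the gripper's body presses on something with over 40 N, if the wrist force passes 120 N, or if a joint passes its speed limit or range.

ROBOT

A 6-joint arm with a two-finger parallel gripper is mounted at the origin on the work surface. World frame = base frame: x ahead of the robot, y to its left, z up, the work surface at z = 0. Lengths are in m, angles in rad, forces in N, time in s.
With the tool pointing down it reaches from about 0.35 to 0.975 m from the base axis. Payload 4.9 kg.
Tool frame: the origin (TCP) lies at the very end of the fingers, on their centre line; the grasp point (between the pads) lies manip.grip_point_offset behind it (manip.grip_point_offset is the distance from the TCP to the grasp point, in m); z points along the fingers, y is the line along which they close (so a half turn about z gives the same grasp; the last joint's range is limited). The gripper opens to 85 mm and grips with 20 to 120 N. Pads are 22 mm wide; open, the fingers measure 114 mm over their backs; the gripper's body (76 mm by 85 mm) begins 54 mm behind the grasp point. The pads swing forward as they close: fully open they stand 13 mm farther back than shut.
Start: joints at [-1.38, 0.053, 1.613, -0, 1.476, -0.119], TCP at [0.191, -0.595, 0.231] pointing down, gripper open.
Joint ranges: [-3.01, 3.01], [-1.01, 2.22], [0.06, 2.58], [-1.02, 4.17], [0.09, 2.62], [-3.14, 3.14]. Speed limits (rad/s): [2.57, 2.57, 3.14, 3.14, 3.14, 3.14].

INTERFACE

Orientations are given as a unit quaternion [w, x, y, z].
In Python, from plant import manip gives the robot as it stands.
- The arm moves only by the shell command python3 -m crank 'ROWS' [OPENING]. ROWS is JSON, a list of rows, each an object of numbers: "x", "y", "z": the shift along the tool's x, y, z in cm; "turn": the turn about the tool's z in rad. In form: [{"x": .., "y": .., "z": .., "turn": ..}, ...]. A call has 1 to 5 rows; each row shifts and turns the commanded pose from where the row before left it, along the tool's axes as they then stand; what a row does not reach is not made up. A row lasts 1/10 s, in which the tool goes at most 50 mm and 8.59 degrees, less where a joint would pass 70% of its speed; a pose out of reach is approached as far as the arm can. A call with a gripper value outside its range is refused whole. OPENING is the opening in per cent of the stroke, from 0 (shut) to 100 (fully open), set as the call begins (- or left out, the last holds). The fingers move at their own pace and stop on an object; the grip force is fixed at half the most. Time passes only in rows, so rows that do not move let the fingers close. It gives the time, the measured TCP pose, the force, the opening and the grip force at its end, in the units of the state.
- manip.state(): the state, without advancing time (a new reading comes with each control period).
- manip.grab_frame(name): name is "side" or "top" or "wrist"; returns (picture, depth): 384x512x3 uint8, red, green, blue; 384x512 float32, m along the optical axis (not along the pixel's ray), 0 where there is no reading.
- manip.camera_model(name): a dict with "mtx" (3x3 intrinsics, pixels), "k1" (the pictures are not rectified: a ray, as slopes to the right and down, at radius r is drawn at 1 + k1 r^2 times it, then the intrinsics apply), "world_to_cam" (4x4, takes a point from world to camera coordinates). Camera axes: x right, y down, z forward; pixel columns grow to the right and rows downward; lengths in m; the calibration is good to about 2 mm. A picture is of the moment at which its call begins: read the wrist's pose just before it. camera_model takes no time and is no camera call; for the wrist camera it gives the pose at the moment of the call.
- manip.job_done(): hands the job in; it is judged then, once.
The state is a dict: "time": time; "joint_pos": joint angles; "joint_vel": joint speeds; "joint_efforts": joint torques, N m; "tool_pos": TCP position; "tool_rot": TCP orientation; "contact_force": force on the tool from outside, world axes, zero at the start; "ft_torque": the same for the moment, N m; "gripper_width": opening from 0.0 (shut) to 1.0 (fully open); "grasp_force": force on a finger pad.
Only numpy, scipy, OpenCV 4.12 (cv2) and the standard library are available. Lean on these libraries where they do the work, as an engineer would, in place of code of your own. Each camera call takes 0.05 s, during which the arm holds its last target. There are 200 camera calls.

## Working session

There is one attempt and no reset: what is moved stays moved. The work goes in short steps, Python scripts to look and compute and a shell command to move; the robot and the scene stay as the last step left them, time stands still between calls to the robot, and variables do not carry over. Pictures are saved under pics/ and viewed, at most 10 in all, crops included, and the job is handed in when it is done.

```bash
mkdir -p pics; cat > h.py <<'E'
import numpy as np, cv2
from plant import manip
def grab(n):
    m=manip.camera_model(n); p,d=manip.grab_frame(n); return p,d,m
def cast(m,uv,z):
    K=np.array(m["mtx"]);T=np.array(m["world_to_cam"]);uv=np.atleast_2d(uv).astype(float)
    s=cv2.undistortPoints(uv[:,None],K,np.array([m["k1"],0,0,0.]))[:,0]
    r=np.c_[s,np.ones(len(s))]@T[:3,:3]; c=-T[:3,:3].T@T[:3,3]
    return c+r*((z-c[2])/r[:,2])[:,None]
def pts(m,uv,d):
    K=np.array(m["mtx"]);T=np.array(m["world_to_cam"]);uv=np.atleast_2d(uv).astype(float)
    s=cv2.undistortPoints(uv[:,None],K,np.array([m["k1"],0,0,0.]))[:,0]
    return (np.c_[s,np.ones(len(s))]*np.array(d)[:,None]-T[:3,3])@T[:3,:3]
E
python3 - <<'E'
from h import *
import pickle
D={}
for n in("top","side"):
    D[n]=grab(n); cv2.imwrite(f"pics/{n}0.png",D[n][0][:,:,::-1])
pickle.dump(D,open("d0.pkl","wb"))
s=manip.state();print(s["time"],s["tool_pos"],s["tool_rot"],s["gripper_width"],manip.grip_point_offset)
E
```

```text
0.1 [ 0.19041923 -0.5946894   0.23018038] [-9.22566425e-04  9.88026675e-01  1.54280384e-01 -4.47576127e-05] 0.998810955502782 0.0187
```

View pics/top0.png

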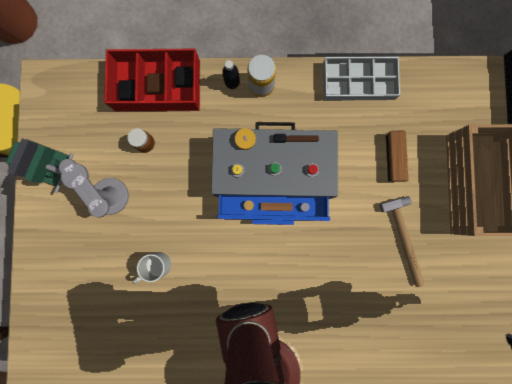

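View pics/side0.png

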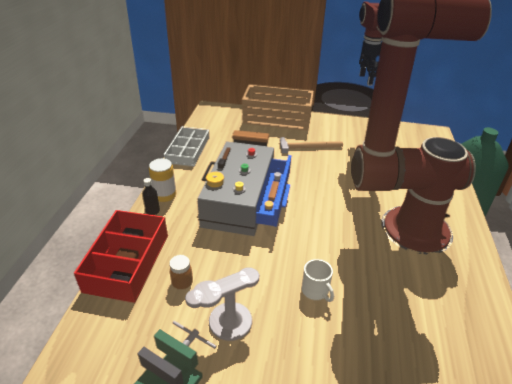

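The top view shows yellow at (237,170), green at (275,168) and red at (313,169). The drawer is open with its front at about row 218, and the tin (245,139) and dauber (297,139) lie behind the locks. The side view agrees.

```bash
cat >> h.py <<'E'
def caps(p,m,z,box=None):
    hsv=cv2.cvtColor(p,cv2.COLOR_RGB2HSV); out={}
    for n,lo,hi in(("red",(170,130,80),(180,255,255)),("red2",(0,180,100),(8,255,255)),("yellow",(22,130,120),(34,255,255)),("green",(45,100,50),(85,255,255))):
        k=cv2.inRange(hsv,lo,hi)
        if box: b=np.zeros_like(k);x0,x1,y0,y1=box;b[y0:y1,x0:x1]=1;k*=b
        c,_=cv2.findContours(k,cv2.RETR_EXTERNAL,cv2.CHAIN_APPROX_NONE)
        for q in c:
            if cv2.contourArea(q)>25:
                (u,v),r=cv2.minEnclosingCircle(q); print(n,round(u,1),round(v,1),round(r,1),cv2.contourArea(q),cast(m,(u,v),z)[0].round(4))
E
python3 - <<'E'
from h import *
import pickle
D=pickle.load(open("d0.pkl","rb"))
p,d,m=D["top"]; caps(p,m,.142,(210,340,155,185))
p2,d2,m2=D["side"]; caps(p2,m2,.142,(200,300,140,200))
hsv=cv2.cvtColor(p,cv2.COLOR_RGB2HSV)
k=cv2.inRange(hsv,(105,150,60),(125,255,255)); k[:,:200]=0;k[:185]=0;k[240:]=0;k[:,345:]=0
v,u=np.nonzero(k); P=pts(m,np.c_[u,v],d[v,u]); 
q=P[(P[:,2]>.1)&(P[:,2]<.115)]; print(len(q))
# front top edge: min x per y bin
for y in np.arange(-.2,.2,.02):
    a=q[(abs(q[:,1]-y)<.01)]
    if len(a): print(round(y,2),a[:,0].min().round(4),a[:,0].max().round(4),a[:,2].mean().round(3))
print(q.min(0),q.max(0))
v,u=np.mgrid[120:200,205:345].reshape(2,-1);P=pts(m,np.c_[u,v],d[v,u]);t=P[abs(P[:,2]-.12)<.004]
print("top",cv2.minAreaRect(t[:,:2].astype(np.float32)),t[:,2].mean())
for zz in(.135,.16):
    t=P[(P[:,2]>zz-.006)&(P[:,2]<zz+.02)];print(zz,len(t),t.min(0) if len(t) else 0,t.max(0) if len(t) else 0)
print(np.linalg.inv(m["world_to_cam"])[:3,3])
E
```

```text
red2 312.5 169.0 4.0 43.0 [ 0.5796 -0.1342  0.142 ]
yellow 236.6 169.1 4.8 58.0 [0.5806 0.0653 0.142 ]
green 274.5 167.9 4.6 57.0 [ 0.5831 -0.0343  0.142 ]
yellow 238.5 185.8 4.1 37.0 [0.5776 0.0764 0.142 ]
yellow 214.5 176.5 7.6 108.0 [0.6611 0.0452 0.142 ]
465
-0.18 0.4484 0.4565 0.108
-0.16 0.4484 0.4566 0.108
-0.14 0.4485 0.4567 0.108
-0.12 0.4487 0.4568 0.108
-0.1 0.4488 0.4569 0.108
-0.08 0.4489 0.457 0.108
-0.06 0.449 0.4572 0.108
-0.04 0.4491 0.46 0.108
-0.02 0.4492 0.4601 0.108
-0.0 0.4493 0.4601 0.109
0.02 0.4494 0.4603 0.108
0.04 0.4522 0.4603 0.109
0.06 0.4523 0.4605 0.108
0.08 0.4524 0.4606 0.109
0.1 0.4525 0.4634 0.108
0.12 0.4553 0.4635 0.108
[ 0.44838732 -0.1818771   0.10379892] [0.46346986 0.11806995 0.11314189]
top ((0.6034530401229858, -0.03482489287853241), (0.3394695222377777, 0.1804395616054535), 88.57660675048828) 0.12047180434544297
0.135 849 [ 0.565694   -0.15217823  0.12907055] [0.69017323 0.07753476 0.1488163 ]
0.16 0 0 0
[0.44576384 0.00818449 1.08242797]
```

Lock spacing is 100 mm, the top is at 0.120 and the box is 339x180, so the measurements hold. The box centre is (0.6035,-0.035) with yaw about -0.02. The face is at x≈0.4505 and should be at 0.5015 when home. I'll square the wrist, shut the gripper and fly to the front of the drawer.

```bash
python3 -m crank '[{"turn":0.11},{"turn":0.11},{"turn":0.11},{"y":-4,"x":1.5},{"y":-4,"x":1.5}]' 0
python3 -m crank '[{"y":-4,"x":1.5},{"y":-4,"x":1.5},{"y":-4,"x":1.5},{"y":-4,"x":1.5},{"y":-4,"x":1.5}]'
python3 -m crank '[{"y":-4,"x":1.5},{"y":-4,"x":1.5},{"y":-4,"x":1.5},{"y":-4,"x":1.5},{"y":-4,"x":1.5}]'
python3 -m crank '[{"y":-4},{"y":-4},{},{},{}]'
```

```text
schema error: expected keys x, y, z, turn
schema error: expected keys x, y, z, turn
schema error: expected keys x, y, z, turn
schema error: expected keys x, y, z, turn
```

```bash
python3 -m crank '[{"x":0,"y":0,"z":0,"turn":0.11},{"x":0,"y":0,"z":0,"turn":0.11},{"x":0,"y":0,"z":0,"turn":0.11},{"x":1.5,"y":-4,"z":0,"turn":0},{"x":1.5,"y":-4,"z":0,"turn":0}]' 0
python3 -m crank '[{"x":1.5,"y":-4,"z":0,"turn":0},{"x":1.5,"y":-4,"z":0,"turn":0},{"x":1.5,"y":-4,"z":0,"turn":0},{"x":1.5,"y":-4,"z":0,"turn":0},{"x":1.5,"y":-4,"z":0,"turn":0}]'
python3 -m crank '[{"x":1.5,"y":-4,"z":0,"turn":0},{"x":1.5,"y":-4,"z":0,"turn":0},{"x":1.5,"y":-4,"z":0,"turn":0},{"x":1.5,"y":-4,"z":0,"turn":0},{"x":1.5,"y":-4,"z":0,"turn":0}]'
python3 -m crank '[{"x":1,"y":-4,"z":0,"turn":0},{"x":0,"y":-4,"z":0,"turn":0},{"x":0,"y":0,"z":0,"turn":0}]'
```

```text
time: 0.6
tool_pos: [0.2219, -0.515, 0.2302]
tool_rot: [-0.001, 1.0, -0.011, -0.0]
contact_force: [0.9, 1.3, -0.5]
gripper_width: 0.146
grasp_force: 0.0
time: 1.1
tool_pos: [0.3013, -0.3156, 0.2307]
tool_rot: [-0.0, 1.0, -0.01, -0.0]
contact_force: [1.1, -0.6, -0.0]
gripper_width: -0.0
grasp_force: 0.0
time: 1.6
tool_pos: [0.3803, -0.1172, 0.231]
tool_rot: [0.0, 1.0, -0.01, 0.0]
contact_force: [0.9, 0.0, 0.6]
gripper_width: -0.003
grasp_force: 0.0
time: 1.9
tool_pos: [0.3916, -0.0355, 0.2308]
tool_rot: [-0.001, 1.0, -0.007, -0.0]
contact_force: [1.0, -0.5, -0.0]
gripper_width: 0.002
grasp_force: 0.0
```

```bash
python3 -m crank '[{"x":0,"y":0,"z":4,"turn":0},{"x":0,"y":0,"z":4,"turn":0},{"x":0,"y":0,"z":4,"turn":0},{"x":0,"y":0,"z":2,"turn":0},{"x":0,"y":0,"z":0,"turn":0}]'
python3 - <<'E'
from h import *
p,d,m=grab("wrist"); cv2.imwrite("pics/w1.png",p[:,:,::-1]); print(manip.state()["tool_pos"])
E
python3 -m crank '[{"x":2,"y":0,"z":0,"turn":0},{"x":1.5,"y":0,"z":0,"turn":0},{"x":0.5,"y":0,"z":0,"turn":0},{"x":0.5,"y":0,"z":0,"turn":0},{"x":0.5,"y":0,"z":0,"turn":0}]'
python3 -m crank '[{"x":0.5,"y":0,"z":0,"turn":0},{"x":0.5,"y":0,"z":0,"turn":0},{"x":0.5,"y":0,"z":0,"turn":0},{"x":0.5,"y":0,"z":0,"turn":0}]'
```

```text
time: 2.4
tool_pos: [0.3886, -0.0389, 0.0872]
tool_rot: [-0.001, 1.0, -0.011, -0.004]
contact_force: [-0.5, 0.3, 0.2]
gripper_width: -0.005
grasp_force: 0.0
[ 0.39037328 -0.03938716  0.08975695]
time: 2.95
tool_pos: [0.4418, -0.0405, 0.092]
tool_rot: [0.0, 1.0, -0.01, -0.0]
contact_force: [-2.7, -0.4, 2.4]
gripper_width: -0.003
grasp_force: 1.4
time: 3.35
tool_pos: [0.462, -0.0407, 0.0913]
tool_rot: [0.0, 1.0, -0.01, -0.0]
contact_force: [-2.6, -0.9, 0.8]
gripper_width: 0.002
grasp_force: 1.4
```

View pics/w1.png

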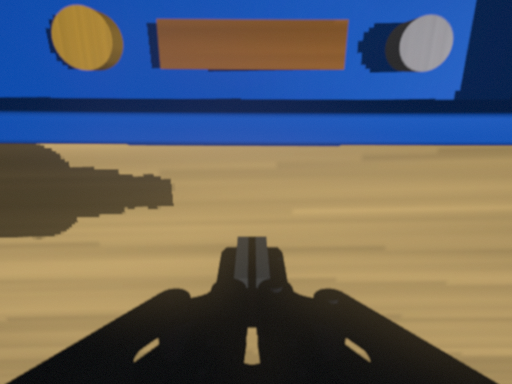

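The wrist view shows the drawer front, with its edge at row 145, square to the shut fingers. Contact is made at 2.7 N and the drawer is sliding.

```bash
python3 -m crank '[{"x":0.5,"y":0,"z":0,"turn":0},{"x":0.5,"y":0,"z":0,"turn":0},{"x":0.5,"y":0,"z":0,"turn":0},{"x":0.5,"y":0,"z":0,"turn":0},{"x":0.3,"y":0,"z":0,"turn":0}]'
python3 -m crank '[{"x":0.2,"y":0,"z":0,"turn":0},{"x":0.2,"y":0,"z":0,"turn":0},{"x":0,"y":0,"z":0,"turn":0}]'
```

```text
time: 3.85
tool_pos: [0.4852, -0.0411, 0.0912]
tool_rot: [-0.0, 1.0, -0.01, -0.0]
contact_force: [-1.5, -1.0, 1.3]
gripper_width: 0.002
grasp_force: 1.3
time: 4.15
tool_pos: [0.4879, -0.0411, 0.0912]
tool_rot: [-0.0, 1.0, -0.01, -0.002]
contact_force: [-6.6, -2.6, 4.0]
gripper_width: 0.002
grasp_force: 3.3
```

```bash
python3 -m crank '[{"x":0.15,"y":0,"z":0,"turn":0},{"x":0,"y":0,"z":0,"turn":0}]'
python3 -m crank '[{"x":0.15,"y":0,"z":0,"turn":0},{"x":0,"y":0,"z":0,"turn":0}]'
```

```text
time: 4.35
tool_pos: [0.4879, -0.0411, 0.0912]
tool_rot: [-0.0, 1.0, -0.01, -0.004]
contact_force: [-12.8, -1.6, 9.6]
gripper_width: 0.001
grasp_force: 6.4
time: 4.55
tool_pos: [0.4879, -0.0411, 0.0912]
tool_rot: [-0.0, 1.0, -0.01, -0.006]
contact_force: [-19.4, -2.0, 13.3]
gripper_width: 0.006
grasp_force: 9.7
```

The tool stopped dead at 19 N, so the drawer is on its stop. Next I back off, rise and look.

```bash
python3 -m crank '[{"x":-1,"y":0,"z":0,"turn":0},{"x":-2.5,"y":0,"z":0,"turn":0},{"x":0,"y":0,"z":-3,"turn":0},{"x":0,"y":0,"z":-4,"turn":0},{"x":0,"y":0,"z":-4,"turn":0}]'
python3 -m crank '[{"x":1,"y":3,"z":-1.5,"turn":0},{"x":1,"y":4,"z":0,"turn":0},{"x":1,"y":2,"z":0,"turn":0},{"x":0,"y":0,"z":0,"turn":0},{"x":0,"y":0,"z":0,"turn":0}]'
python3 - <<'E'
from h import *
p,d,m=grab("wrist"); cv2.imwrite("pics/w2.png",p[:,:,::-1]); caps(p,m,.142); print(manip.state()["tool_pos"])
p,d,m=grab("top"); cv2.imwrite("pics/t2.png",cv2.resize(p[110:260,180:380,::-1],None,fx=3,fy=3))
E
```

```text
time: 5.05
tool_pos: [0.4565, -0.04, 0.2021]
tool_rot: [-0.001, 1.0, -0.01, 0.0]
contact_force: [1.1, 0.6, -0.1]
gripper_width: 0.0
grasp_force: 0.0
time: 5.55
tool_pos: [0.4851, -0.1309, 0.2161]
tool_rot: [-0.0, 1.0, -0.01, 0.0]
contact_force: [-0.5, 0.7, -0.7]
gripper_width: 0.002
grasp_force: 0.0
red2 252.4 54.4 21.4 1294.5 [ 0.5769 -0.1331  0.142 ]
green 90.1 51.8 27.5 1775.5 [ 0.5801 -0.0356  0.142 ]
[ 0.48488777 -0.1303984   0.21601817]
```

View pics/w2.png

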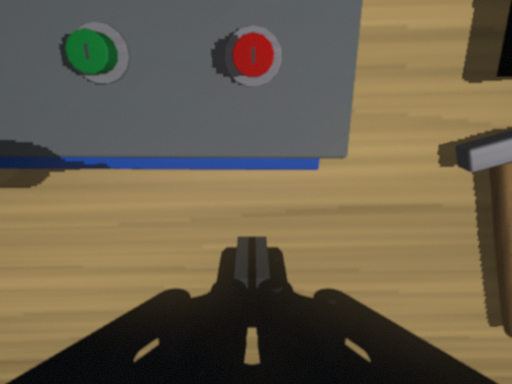

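View pics/t2.png

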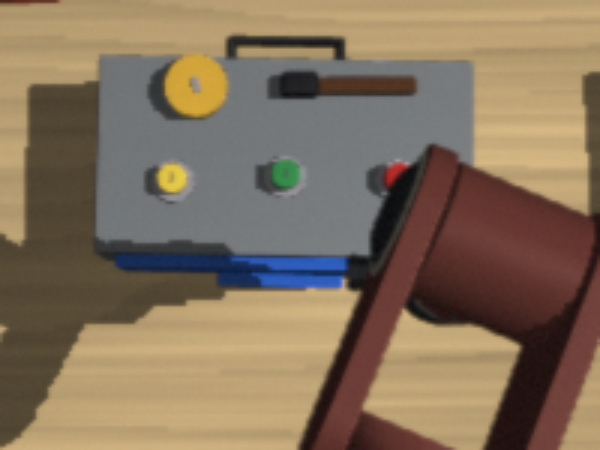

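The drawer front (wrist rows 157-170) is flush in front of the body, so it's home. Red is at wrist (252,54), i.e. (0.578,-0.1335). Now moving over it and pressing.

```bash
python3 -m crank '[{"x":4,"y":0.1,"z":0,"turn":0},{"x":4,"y":0,"z":0,"turn":0},{"x":1.3,"y":0,"z":0,"turn":0},{"x":0,"y":0,"z":0,"turn":0},{"x":0,"y":0,"z":3,"turn":0}]'
python3 -m crank '[{"x":0,"y":0,"z":2.5,"turn":0},{"x":0,"y":0,"z":1,"turn":0},{"x":0,"y":0,"z":0,"turn":0},{"x":0,"y":0,"z":0,"turn":0}]'
```

```text
time: 6.15
tool_pos: [0.5806, -0.1339, 0.191]
tool_rot: [0.001, 1.0, -0.009, 0.004]
contact_force: [1.5, -0.7, 1.3]
gripper_width: 0.004
grasp_force: 0.0
time: 6.55
tool_pos: [0.5781, -0.1339, 0.1525]
tool_rot: [0.0, 1.0, -0.01, 0.001]
contact_force: [-0.1, -0.5, -0.0]
gripper_width: 0.002
grasp_force: 0.0
```

```bash
python3 -m crank '[{"x":0,"y":0,"z":0.8,"turn":0},{"x":0,"y":0,"z":0.5,"turn":0},{"x":0,"y":0,"z":0.4,"turn":0},{"x":0,"y":0,"z":0.4,"turn":0},{"x":0,"y":0,"z":0,"turn":0}]'
python3 -m crank '[{"x":0,"y":0,"z":0.2,"turn":0},{"x":0,"y":0,"z":0.2,"turn":0},{"x":0,"y":0,"z":0,"turn":0}]'
```

```text
time: 7.05
tool_pos: [0.5781, -0.1341, 0.1302]
tool_rot: [0.0, 1.0, -0.01, 0.0]
contact_force: [1.7, -0.9, 1.4]
gripper_width: -0.003
grasp_force: 0.8
time: 7.35
tool_pos: [0.5783, -0.1342, 0.1299]
tool_rot: [0.0, 1.0, -0.01, -0.0]
contact_force: [-6.8, 1.5, 16.8]
gripper_width: 0.002
grasp_force: 8.3
```

```bash
python3 -m crank '[{"x":0,"y":0,"z":0.15,"turn":0},{"x":0,"y":0,"z":0,"turn":0}]'
python3 -m crank '[{"x":0,"y":0,"z":-1,"turn":0},{"x":0,"y":0,"z":-4,"turn":0},{"x":0,"y":0,"z":-4,"turn":0},{"x":-4,"y":0,"z":0,"turn":0},{"x":-4,"y":-4,"z":0,"turn":0}]'
python3 -m crank '[{"x":-1,"y":-4,"z":0,"turn":0},{"x":0,"y":-4,"z":0,"turn":0},{"x":0,"y":-4,"z":0,"turn":0},{"x":0,"y":-4,"z":0,"turn":0},{"x":0,"y":0,"z":0,"turn":0}]'
python3 -m crank '[{"x":0,"y":0,"z":0,"turn":0}]'
python3 - <<'E'
from h import *
p,d,m=grab("wrist"); cv2.imwrite("pics/w3.png",p[:,:,::-1]); caps(p,m,.142); print(manip.state()["tool_pos"])
p,d,m=grab("side"); cv2.imwrite("pics/s3.png",cv2.resize(p[120:240,180:320,::-1],None,fx=4,fy=4))
E
```

```text
time: 7.55
tool_pos: [0.5784, -0.1342, 0.1298]
tool_rot: [0.0, 1.0, -0.01, -0.0]
contact_force: [-10.0, 3.2, 22.5]
gripper_width: 0.002
grasp_force: 11.3
time: 8.05
tool_pos: [0.5031, -0.0991, 0.2161]
tool_rot: [0.001, 1.0, -0.012, 0.001]
contact_force: [0.1, 0.5, -0.1]
gripper_width: 0.002
grasp_force: 0.0
time: 8.55
tool_pos: [0.4954, 0.0667, 0.2139]
tool_rot: [-0.001, 1.0, -0.007, -0.001]
contact_force: [0.1, -0.5, -0.4]
gripper_width: 0.004
grasp_force: 0.0
time: 8.65
tool_pos: [0.4959, 0.0636, 0.214]
tool_rot: [0.0, 1.0, -0.009, -0.001]
contact_force: [0.9, -0.8, -0.2]
gripper_width: 0.001
grasp_force: 0.0
yellow 244.0 71.8 21.8 1363.5 [0.5777 0.0668 0.142 ]
green 409.4 62.6 23.9 1433.5 [ 0.5808 -0.0326  0.142 ]
[0.49607053 0.06283229 0.21410308]
```

View pics/w3.png

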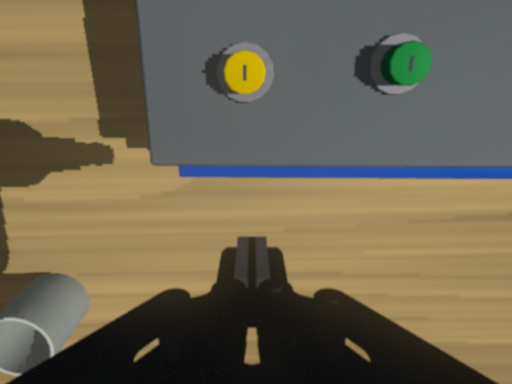

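View pics/s3.png

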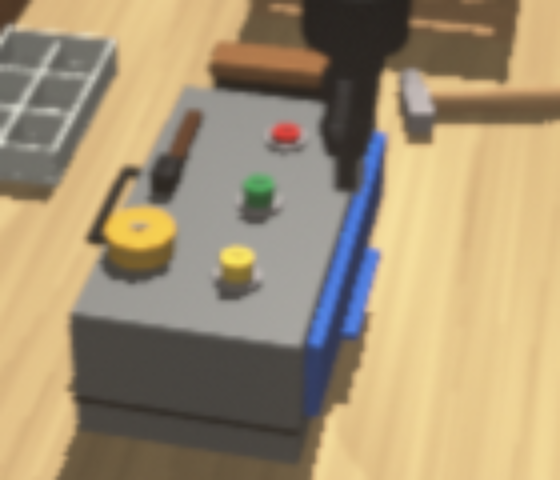

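The side view shows red down, green and yellow up, and the drawer home. Yellow is at wrist (244,72), i.e. (0.578,0.0665). Moving over it and pressing.

```bash
python3 -m crank '[{"x":4,"y":-0.5,"z":0,"turn":0},{"x":4.2,"y":0,"z":0,"turn":0},{"x":0,"y":0,"z":0,"turn":0},{"x":0,"y":0,"z":4,"turn":0},{"x":0,"y":0,"z":2.3,"turn":0}]'
python3 -m crank '[{"x":0,"y":0,"z":0,"turn":0},{"x":0,"y":0,"z":0,"turn":0}]'
```

```text
time: 9.25
tool_pos: [0.5779, 0.0649, 0.1496]
tool_rot: [0.0, 1.0, -0.011, -0.001]
contact_force: [-0.1, -0.5, -0.1]
gripper_width: 0.004
grasp_force: 0.0
time: 9.45
tool_pos: [0.5783, 0.0655, 0.152]
tool_rot: [0.0, 1.0, -0.011, -0.0]
contact_force: [-0.1, 0.7, 0.5]
gripper_width: -0.007
grasp_force: 0.0
```

```bash
python3 -m crank '[{"x":0,"y":0,"z":0.8,"turn":0},{"x":0,"y":0,"z":0.5,"turn":0},{"x":0,"y":0,"z":0.4,"turn":0},{"x":0,"y":0,"z":0.4,"turn":0},{"x":0,"y":0,"z":0,"turn":0}]'
python3 -m crank '[{"x":0,"y":0,"z":0.2,"turn":0},{"x":0,"y":0,"z":0.2,"turn":0},{"x":0,"y":0,"z":0.1,"turn":0},{"x":0,"y":0,"z":0,"turn":0}]'
```

```text
time: 9.95
tool_pos: [0.579, 0.0664, 0.131]
tool_rot: [0.0, 1.0, -0.01, 0.001]
contact_force: [1.2, -0.7, 1.4]
gripper_width: -0.003
grasp_force: 1.1
time: 10.35
tool_pos: [0.5792, 0.0664, 0.1299]
tool_rot: [0.0, 1.0, -0.01, 0.0]
contact_force: [-8.4, -0.9, 18.7]
gripper_width: -0.003
grasp_force: 9.3
```

Yellow is on its stop at 0.1299. Now lift clear, back off and take a last look.

```bash
python3 -m crank '[{"x":0,"y":0,"z":-1,"turn":0},{"x":0,"y":0,"z":-4,"turn":0},{"x":0,"y":0,"z":-4,"turn":0},{"x":-4,"y":0,"z":-2,"turn":0},{"x":-4,"y":0,"z":-2,"turn":0}]'
python3 -m crank '[{"x":-4,"y":0,"z":0,"turn":0},{"x":-4,"y":0,"z":0,"turn":0},{"x":0,"y":0,"z":0,"turn":0},{"x":0,"y":0,"z":0,"turn":0}]'
python3 - <<'E'
from h import *
p,d,m=grab("side"); cv2.imwrite("pics/s4.png",cv2.resize(p[120:240,180:320,::-1],None,fx=4,fy=4))
E
```

```text
time: 10.85
tool_pos: [0.4978, 0.0682, 0.2565]
tool_rot: [-0.0, 1.0, -0.01, -0.001]
contact_force: [-0.3, 0.1, 0.2]
gripper_width: -0.001
grasp_force: 0.0
time: 11.25
tool_pos: [0.418, 0.0699, 0.2554]
tool_rot: [-0.0, 1.0, -0.01, 0.0]
contact_force: [0.1, -0.3, -0.4]
gripper_width: -0.001
grasp_force: 0.0
```

View pics/s4.png

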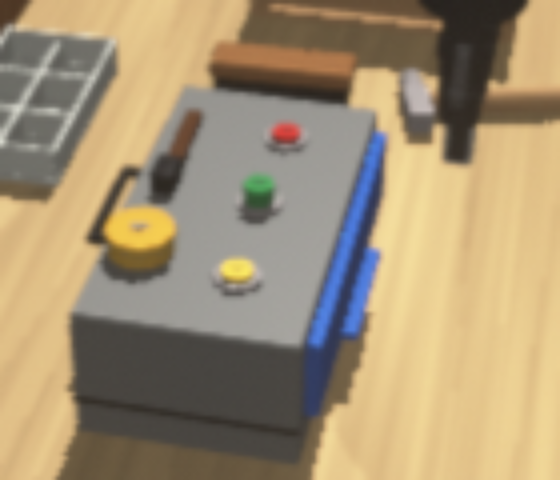

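The last view shows red (286,132) and yellow (238,270) down and green (259,190) up. The drawer is home, and the tin and dauber haven't moved.

```bash
python3 -c "from plant import manip; print(manip.job_done())"
```

```text
the job is handed in; nothing more can be done
None
```

The toolbox is locked and the job handed in at about 11 s: I pushed the drawer home, then pressed red and then yellow down to their stops; green is still up, and I saw nothing else moved.

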